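# Unlock the medicine box with its key

### The arm

A 6-joint arm with a two-finger parallel gripper is mounted at the origin on a cart in front of the work surface, level with it; the furniture and walls round the work are solid. World frame = base frame: x ahead of the robot, y to its left, z up, the work surface at z = 0. Lengths are in m, angles in rad, forces in N, time in s.
With the tool pointing down it reaches from about 0.35 to 0.975 m from the base axis. Payload 4.9 kg.
Tool frame: the origin (TCP) lies midway between the tips of the shut fingers; the grasp point (between the pads) lies 19 mm behind it (manip.hold_point_z is the distance from the TCP to the grasp point, in m); z points along the fingers, y is the line along which they close (so a half turn about z gives the same grasp; the last joint's range is limited). The gripper opens to 85 mm and grips with 20 to 120 N. Pads are 22 mm wide; open, the fingers measure 114 mm over their backs; the gripper's body (76 mm by 85 mm) begins 54 mm behind the grasp point. The pads swing forward as they close: fully open they stand 13 mm farther back than shut.
Start: joints at [1.141, 0.053, 1.613, -0, 1.476, -0.119], TCP at [0.191, 0.595, 0.231] pointing down, gripper open.
Joint ranges: [-3.01, 3.01], [-1.01, 2.22], [0.06, 2.58], [-1.02, 4.17], [0.09, 2.62], [-3.14, 3.14]. Speed limits (rad/s): [2.57, 2.57, 3.14, 3.14, 3.14, 3.14].

### API

Orientations are given as a unit quaternion [w, x, y, z].
In Python, from plant import manip gives the robot as it stands. The module is installed in compiled form; this text tells all that it offers.
- The arm moves only by the shell command python3 -m jog 'ROWS' [OPENING]. ROWS is JSON, one flat list of numbers, 6 for each row, row after row: the shift along the tool's x, y, z in units of 0.1 m (1.0 is 0.1 m), then the turn, a rotation vector about the tool's x, y, z in units of 180 degrees (1.0 is 180 degrees). A call has 1 to 8 rows; each row is the pose to reach, as a shift and turn from the pose commanded when the call began, along the tool's axes at that moment, turning the shorter way round; what a row does not reach only later rows make up. A row lasts 1/8 s, in which the tool goes at most 62.5 mm and 10.7 degrees, less where a joint would pass 70% of its speed; a pose out of reach is approached as far as the arm can. A call with a number of a shift or a turn outside -1 to 1 is refused whole. A call with a gripper value outside its range is refused whole. OPENING is the finger opening in mm, from 0 to 85.4, set as the call begins (- or left out, the last holds). The fingers move at their own pace and stop on an object; the grip force is fixed at half the most. Time passes only in rows, so rows that repeat a pose let the fingers close. It gives the time, the measured TCP pose, the force, the opening and the grip force at its end, in the units of the state.
- manip.state(): the state, without advancing time (a new reading comes with each control period).
- manip.grab_frame(name): name is "side" or "top"; returns a dict with "img" (480x640x3 uint8, blue, green, red), "z_map" (480x640 float32, m along the optical axis (not along the pixel's ray), 0 where there is no reading), "fx", "fy", "cx", "cy" (pixels), "distortion" ([k1, k2, p1, p2, k3] as OpenCV has them; the pictures are not rectified), "xyz" and "attitude" of the camera in the world. Camera axes: x right, y up, looking along -z (the intrinsics and any distortion apply to the point x, -y, -z); pixel columns grow to the right and rows downward; lengths in m; the calibration is good to about 2 mm. A picture is of the moment at which its call begins.
- manip.job_done(): hands the job in; it is judged then, once.
The state is a dict: "time": time; "joint_pos": joint angles; "joint_vel": joint speeds; "joint_efforts": joint torques, N m; "tool_pos": TCP position; "tool_rot": TCP orientation; "contact_force": force on the tool from outside, world axes, zero at the start; "ft_torque": the same for the moment, N m; "gripper_width": opening from 0.0 (shut) to 1.0 (fully open); "grasp_force": force on a finger pad.
Only numpy, scipy, OpenCV 4.12 (cv2) and the standard library are available. Lean on these libraries where they do the work, as an engineer would, in place of code of your own. Each camera call takes 0.05 s, during which the arm holds its last target. There are 200 camera calls.

### The job

Take the key out of its wooden stand, push it gently all the way home into the lock on the white medicine box, feeling for the slot, then turn it clockwise, up to a quarter turn, until the bolt lets go and the sprung lid pops up. Leave the key in the lock in its turned position, never force it (keep well below 35 N on the key), and do not knock the things around about.

Things in the scene. Friction and masses are not known exactly. Their poses are not given: they have to be found in the camera images.
- key_grip (a point): Middle of the key's flat black head, to be grasped from above. The key stands upright in the wooden stand, tip down. Axes: z up the shank, x across the head's thickness (close the fingers along x), y along its width. Head 10 (x) x 34 (y) x 40 (z) mm. Below the head a steel collar 16 mm across, 6 mm high, a shank 5 mm thick, then the flat bit. The key is the same turned half round.
- key_tip (a point): Middle of the end face of the key's steel bit, 52 mm below key_grip; axes as key_grip. The bit is 4 (x) x 16 (y) x 16 (z) mm. The collar's underside, the depth stop, is 26 mm above the tip.
- key_stand: Fixed wooden block 60 (x) x 80 (y) x 45 (z) mm, origin at the centre of its underside; slot 20 mm (y) x 8 mm (x), 30 mm deep, in the middle of its top. The key rests on its collar on the block's top.
- box: Fixed white steel medicine box 210 (x) x 180 (y) x 90 (z) mm, origin at the centre of its underside, front (toward the robot) at -x. Its top is a fixed front deck 75 mm deep, with the lock, and behind it the lid. The lock counts as part of the box.
- lock_seat (a point): Nominal centre of the lock's steel plate (50 x 68 mm), at the plate's top face, 93 mm above the worktop; axes as the box's. The lock is mounted with play: the true centre of its key slot lies up to 4.5 mm either way of this point in x and up to 9 mm in y, which is not measured and must be felt or seen. Its direction is true and it does not yield.
- lock_plug (a joint): Turn of the lock's hidden plug, rad: 0 locked (at the start), grows as the key turns clockwise seen from above, stop at 1.5. Resists with about 0.06 N m and stays where it is left. The bolt lets go of the lid somewhere between 0.6 and 1.15, differing each time. The key has up to 0.3 rad of play in it, so the hand must turn farther than the plug.
- box_lid (a joint): Lid of the box, hinged on the far edge, rad: 0 shut, held by the bolt; once released a spring lifts it by itself to 0.30 (its front edge rises 40 mm, 40 mm behind the lock's centre).
- lemon_1: Bystander: a lemon, 72x55x56 mm; leave alone.
- salt_jar: Bystander: a glass jar with a brown lid, 68 mm across, 88 mm high, origin under its centre; leave alone.
- spice: Bystander: a slim spice jar with a green cap, 46 mm across, 106 mm high, origin under its centre; leave alone.
- garlic: Bystander: a garlic bulb, 56 mm; leave alone.
- key: The key as a whole, 60 g, origin at its tip (as key_tip). The lock plate's slot for the bit is 7 mm (box x) by 19 mm (box y), square-edged: key x goes along box x, either way round. Fully home, the collar rests on the plate and the tip is 26 mm below it; the bit can turn only with the tip more than 24 mm below the plate's top.

How it is judged:
On the way, in this order (a step that is already met when the one before it is completed fails the run):
1. the key is pushed fully home in the lock while the plug is still unturned (horizontal distance between key_tip and lock_seat below 0.016 m and z of key_tip in the frame of lock_seat below -0.022 m and value of joint lock_plug below 0.3 rad), for 0.1 s.
2. the key turns the plug, the bolt lets go and the lid springs up (horizontal distance between key_tip and lock_seat below 0.016 m and z of key_tip in the frame of lock_seat below -0.022 m and value of joint lock_plug above 0.5 rad and value of joint box_lid above 0.2 rad), for 0.2 s.
At the end, for the whole second after the job is handed in: The key stands released and at rest in the lock, its tip at least 22 mm below the lock plate's top and within 16 mm sideways of the nominal lock centre; the plug is left turned beyond 0.5 rad and the lid has sprung open beyond 0.2 rad (all of step 2 and linear speed of key below 0.02 m/s and contact force between the fingers and key below 0.1 N); the robot touches nothing.
It fails at once if the key is forced: more than 35 N between the key and the box with its lock (contact force between key and box above 35 N).
It fails at once if the arm or fingers press on the box with more than 15 N (contact force between any of the arm, the fingers and box above 15 N).
It fails at once if a bystander is moved by more than 30 mm (distance of any of lemon_1, salt_jar, spice, garlic from where it was at the start of the episode above 0.03 m).
It also fails if it takes over 72 s, if anything falls off the work surface, if the arm or the gripper's body presses on something with over 40 N, if the wrist force passes 120 N, or if a joint passes its speed limit or range.

## Working session

There is one attempt and no reset: what is moved stays moved. The work goes in short steps, Python scripts to look and compute and a shell command to move; the robot and the scene stay as the last step left them, time stands still between calls to the robot, and variables do not carry over. Pictures are saved under pics/ and viewed, at most 10 in all, crops included, and the job is handed in when it is done.

```bash
mkdir -p pics; cat > h.py <<'E'
import numpy as np, cv2, pickle
from plant import manip
from scipy.spatial.transform import Rotation as R
def rot(q): return R.from_quat([q[1],q[2],q[3],q[0]])
def grab(n,fn=None):
    f=manip.grab_frame(n)
    if fn: cv2.imwrite('pics/'+fn,f['img']); pickle.dump(f,open('pics/'+fn+'.pkl','wb'))
    return f
def att(f):
    a=np.array(f['attitude'],float)
    return a if a.shape==(3,3) else rot(a).as_matrix()
def rays(f,px):
    K=np.array([[f['fx'],0,f['cx']],[0,f['fy'],f['cy']],[0,0,1.]])
    u=cv2.undistortPoints(np.array(px,float).reshape(-1,1,2),K,np.array(f['distortion'],float)).reshape(-1,2)
    return np.c_[u[:,0],-u[:,1],-np.ones(len(u))]@att(f).T
def plane(f,px,z):
    d=rays(f,px);o=np.array(f['xyz']);return o+d*((z-o[2])/d[:,2])[:,None]
def cloud(f):
    v,u=np.mgrid[0:480,0:640];d=rays(f,np.c_[u.ravel(),v.ravel()])
    return (np.array(f['xyz'])+d*f['z_map'].reshape(-1,1)).reshape(480,640,3)
E
python3 - <<'E'
from h import *
for n in('top','side'):
    f=grab(n,n+'0.png');print(n,f['xyz'],f['attitude'],f['fx'],f['distortion'])
print(manip.state(),manip.hold_point_z)
a=[cv2.imread(f'pics/{n}0.png') for n in('top','side')]
E
```

```text
top [0.39919178 0.00630943 1.07086699] [-0.69773612 -0.05534611  0.06382971  0.71135566] 494.36287781061634 [-0.03541694  0.          0.          0.          0.        ]
side [-0.05406361 -0.20187365  1.08060014] [ 0.76038581  0.23315446 -0.17467153 -0.58046728] 528.8186837810064 [-0.10614712  0.          0.          0.          0.        ]
{'time': 0.1, 'joint_pos': array([ 1.14101497e+00,  5.33091169e-02,  1.61415909e+00,  1.47054538e-05,
        1.47599749e+00, -1.18999776e-01]), 'joint_vel': array([-0.00033994, -0.00219184, -0.00139702, -0.00114763,  0.00151178,
        0.0015318 ]), 'joint_efforts': array([ 1.39150766e-04, -3.94901168e+01, -3.71363211e+01, -1.45998674e-04,
        3.92966977e-03, -2.52227039e-06]), 'tool_pos': array([0.19088591, 0.5945449 , 0.2301732 ]), 'tool_rot': array([-2.60805395e-04,  1.54766817e-01,  9.87950583e-01, -8.99503342e-04]), 'contact_force': array([-0.14015782,  0.23435796, -0.44181847]), 'ft_torque': array([-0.02019799,  0.01776525,  0.0145263 ]), 'grasp_force': 0.0, 'gripper_width': 1.0003822237539992} 0.0187
```

View pics/top0.png

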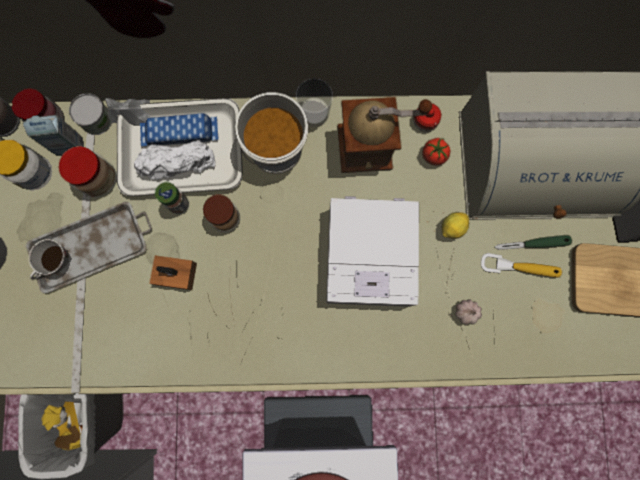

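View pics/side0.png

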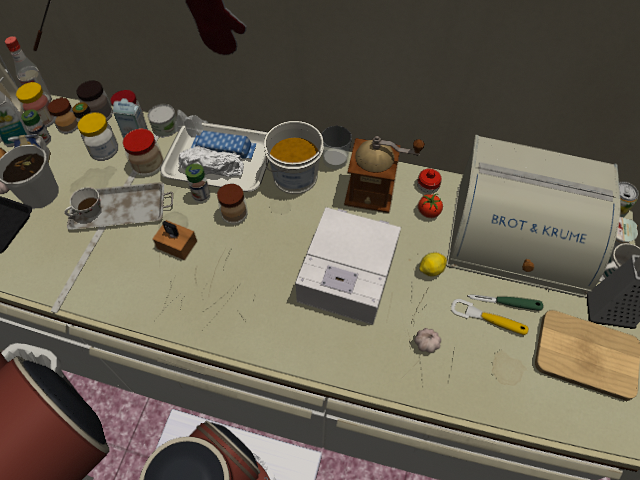

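The top view shows the stand at about (172,273) with the black key head at (168,271). The box is at (373,250), with its lock plate at (372,284) and a dark slot. The side view shows the stand at (175,240) and the lock at (340,278). Next I'll measure these.

```bash
python3 - <<'E'
from h import *
T=pickle.load(open('pics/top0.png.pkl','rb'));S=pickle.load(open('pics/side0.png.pkl','rb'))
C=cloud(T);CS=cloud(S)
hsv=cv2.cvtColor(T['img'],cv2.COLOR_BGR2HSV)
def rect(P):
    (c,s,a)=cv2.minAreaRect((P[:,:2]*1000).astype(np.float32));return np.round(c,1),np.round(s,1),round(a,2)
roi=np.zeros((480,640),bool);roi[235:310,135:210]=1
ok=T['z_map']>0
for nm,Q,F,box in(('top',C,T,(235,310,135,210)),('side',CS,S,(210,270,140,205))):
    m=np.zeros((480,640),bool);m[box[0]:box[1],box[2]:box[3]]=1
    m&=F['z_map']>0
    st=m&(abs(Q[...,2]-.045)<.006);print(nm,'stand top',rect(Q[st]),st.sum())
    hd=m&(Q[...,2]>.06)&(F['img'].max(2)<70);P=Q[hd];print('head',rect(P),hd.sum(),np.round(P.max(0),4),rect(P[P[:,2]>P[:,2].max()-.008]))
for nm,Q,F,box in(('top',C,T,(190,320,320,430)),('side',CS,S,(205,325,290,405))):
    m=np.zeros((480,640),bool);m[box[0]:box[1],box[2]:box[3]]=1
    bx=m&(abs(Q[...,2]-.09)<.012)&(F['z_map']>0);P=Q[bx];print(nm,'box',rect(P),bx.sum(),np.median(P[:,2]))
# bystanders: blobs
o=[]
for n,F,(a,b,c,d) in(('top',T,(230,310,140,210)),('top',T,(255,310,325,425)),('side',S,(205,265,145,205)),('side',S,(250,320,290,390))):
    o.append(cv2.resize(F['img'][a:b,c:d],(400,300),interpolation=cv2.INTER_CUBIC))
cv2.imwrite('pics/c0.png',np.vstack([np.hstack(o[:2]),np.hstack(o[2:])]))
for n,p in(('spice',(170,197)),('salt',(220,211)),('lemon',(456,224)),('garlic',(468,311))):print(n,C[p[1],p[0]].round(3))
E
```

```text
top stand top (array([518.6, 304.2]), array([81.8, 60.4]), 81.15) 1000
head (array([517.8, 302.8]), array([32. , 10.1]), 80.64) 107 [0.5252 0.3181 0.0974] (array([518.3, 303.1]), array([28.7,  8.8]), 80.15)
side stand top (array([517.7, 302.9]), array([84.3, 64.1]), 79.57) 601
head (array([516.9, 302.1]), array([33.2, 10.9]), 82.78) 133 [0.5234 0.3186 0.0948] (array([517.5, 302.7]), array([32.1,  9.9]), 80.2)
top box (array([ 551.9, -116.8]), array([180.7, 216.7]), 86.68) 9263 0.09176293264642721
side box (array([ 551.2, -116.3]), array([181. , 220.6]), 86.38) 6932 0.0912600512144438
spice [0.662 0.291 0.107]
salt [0.636 0.194 0.086]
lemon [ 0.606 -0.297  0.057]
garlic [ 0.425 -0.313  0.045]
```

View pics/c0.png

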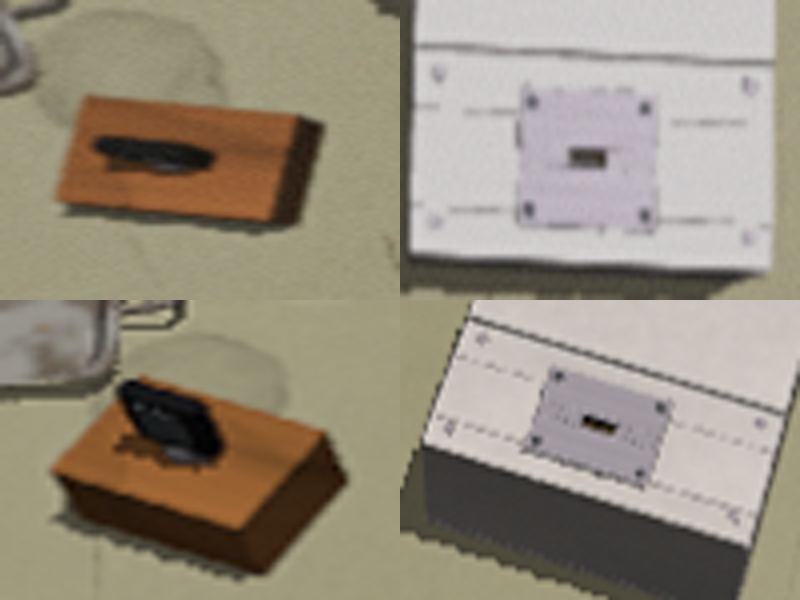

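The crop shows the key head centred over the stand, yawed about -9°. The lock slot is at about top pixel (372,284) and side pixel (340,280). I'll start the transit and fit the slot from the saved frames.

```bash
cat >> h.py <<'E'
def go(x,y,z,ya):
    "rows needed to bring TCP to x,y,z pointing down with tool y at azimuth ya deg (or half turn)"
    s=manip.state();M=rot(s['tool_rot'])
    d=M.inv().apply(np.array([x,y,z])-s['tool_pos'])/.1
    b=np.radians(ya);yv=np.array([np.cos(b),np.sin(b),0]);zv=np.array([0,0,-1.])
    G=R.from_matrix(np.c_[np.cross(yv,zv),yv,zv])
    print('t',round(s['time'],2),'tcp',s['tool_pos'].round(4),'yaz',np.degrees(np.arctan2(*M.as_matrix()[1::-1,1])).round(2),'F',s['contact_force'].round(1),'w',round(s['gripper_width']*85.4,1),'gf',round(s['grasp_force'],1))
    print('shift',d.round(3),'turn',((M.inv()*G).as_rotvec()/np.pi).round(4))
E
python3 -m jog '[-0.33,-0.15,0,0,0,0,-0.67,-0.3,0,0,0,0,-1,-0.44,0,0,0,0]' 60
python3 -m jog '[-0.5,-0.22,0,0,0,0,-1,-0.44,0,0,0,0]'
python3 -m jog '[-0.5,-0.22,0,0,0,0,-1,-0.44,0,0,0,0]'
python3 -m jog '[-0.5,-0.22,0,0,0,0,-1,-0.44,0,0,0,0,-1,-0.44,0,0,0,0]'
python3 -m jog '[0,0,0,0,0,0.05,0,0,0,0,0,0.1,0,0,0,0,0,0.16,0,0,0,0,0,0.22,0,0,0,0,0,0.28,0,0,0,0,0,0.34,0,0,0,0,0,0.4,0,0,0,0,0,0.451]'
python3 - <<'E'
from h import *
go(.518,.303,.14,-9.2)
T=pickle.load(open('pics/top0.png.pkl','rb'));S=pickle.load(open('pics/side0.png.pkl','rb'))
for n,F,(a,b,c,d) in(('top',T,(268,300,352,392)),('side',S,(260,296,318,362))):
    g=cv2.cvtColor(F['img'],cv2.COLOR_BGR2GRAY).astype(float)
    sub=g[a:b,c:d];m=np.clip((120-sub)/60,0,1)
    lab,N=cv2.connectedComponents((m>0).astype(np.uint8))[1],0
    k,L,st,ce=cv2.connectedComponentsWithStats((m>0).astype(np.uint8))
    for i in range(1,k):
        if st[i,4]<3: continue
        w=m*(L==i);v,u=np.mgrid[a:b,c:d];cc=[(w*u).sum()/w.sum(),(w*v).sum()/w.sum()]
        P=plane(F,np.c_[u[L==i],v[L==i]],.093)
        print(n,np.round(cc,2),st[i,4],(plane(F,[cc],.093)[0]*1000).round(1),cv2.minAreaRect((P[:,:2]*1000).astype(np.float32)))
    # plate: purple-ish vs white box
    sat=cv2.cvtColor(F['img'],cv2.COLOR_BGR2HSV)
E
```

```text
time: 0.48
tool_pos: [0.2734, 0.5215, 0.2306]
tool_rot: [-0.0, 0.155, 0.988, -0.001]
contact_force: [-0.4, 0.1, -0.2]
gripper_width: 0.706
grasp_force: 0.0
time: 0.72
tool_pos: [0.3553, 0.4488, 0.2307]
tool_rot: [-0.0, 0.154, 0.988, -0.0]
contact_force: [0.7, -0.1, 0.0]
gripper_width: 0.701
grasp_force: 0.0
time: 0.98
tool_pos: [0.4373, 0.3762, 0.2308]
tool_rot: [-0.0, 0.155, 0.988, -0.0]
contact_force: [-0.1, 1.2, 0.8]
gripper_width: 0.7
grasp_force: 0.0
time: 1.35
tool_pos: [0.5201, 0.3025, 0.2305]
tool_rot: [-0.0, 0.157, 0.988, -0.001]
contact_force: [-1.0, 0.3, -1.3]
gripper_width: 0.7
grasp_force: 0.0
time: 2.35
tool_pos: [0.517, 0.3059, 0.2307]
tool_rot: [-0.0, 0.762, 0.648, -0.0]
contact_force: [-0.4, -0.2, -0.1]
gripper_width: 0.703
grasp_force: 0.0
t 2.35 tcp [0.517  0.3059 0.2307] yaz -9.24 F [-0.4 -0.2 -0.1] w 60.1 gf 0.0
shift [-0.027  0.015  0.907] turn [-0.0004  0.0001 -0.0002]
top [371.81 283.4 ] 35 [ 481.8 -109.7   93. ] ((481.6185607910156, -109.04525756835938), (17.877338409423828, 5.952270030975342), 88.85889434814453)
top [356.65 293.02] 4 [463.4 -78.9  93. ] ((46
[... 585 characters left out ...]
 ] ((499.6138610839844, -138.46963500976562), (4.985414028167725, 3.276620626449585), 55.06779861450195)
side [339.29 278.59] 30 [ 482.  -108.8   93. ] ((481.6265563964844, -108.64420318603516), (19.488082885742188, 7.590518951416016), 84.25494384765625)
side [323.45 282.37] 4 [464.4 -78.6  93. ] ((464.13458251953125, -78.78175354003906), (2.4110870361328125, 2.1147799491882324), 14.747428894042969)
side [323.85 293.6 ] 58 [438.9 -86.2  93. ] ((442.86859130859375, -90.78343200683594), (11.707733154296875, 35.42317581176758), 15.181472778320312)
side [349.4  290.02] 3 [ 461.1 -135.7   93. ] ((460.3653869628906, -135.49705505371094), (1.5401060581207275, 3.2032668590545654), 62.36932373046875)
```

```bash
python3 -m jog '[-0.03,0.015,0.5,0,0,0,-0.03,0.015,1,0,0,0,-0.03,0.015,1,0,0,0]' 
python3 -m jog '[0,0,0.3,0,0,0,0,0,0.6,0,0,0,0,0,0.74,0,0,0,0,0,0.74,0,0,0]'|head -2
python3 - <<'E'
from h import *
go(.518,.303,.056,-9.2)
E
```

```text
time: 2.72
tool_pos: [0.5148, 0.3011, 0.1257]
tool_rot: [-0.002, 0.76, 0.65, -0.005]
contact_force: [-0.0, -0.5, 0.1]
gripper_width: 0.706
grasp_force: 0.0
time: 3.22
tool_pos: [0.5191, 0.3023, 0.0578]
t 3.23 tcp [0.5191 0.3023 0.0578] yaz -8.97 F [0.6 1.2 0.4] w 60.0 gf 0.0
shift [ 0.005 -0.012  0.018] turn [-0.0001  0.      0.0013]
```

```bash
python3 -m jog '[0,-0.01,0.01,0,0,0,0,-0.01,0.01,0,0,0,0,-0.01,0.01,0,0,0,0,-0.01,0.01,0,0,0,0,-0.01,0.01,0,0,0,0,-0.01,0.01,0,0,0,0,-0.01,0.01,0,0,0,0,-0.01,0.01,0,0,0]' 0
python3 - <<'E'
from h import *
go(.518,.303,.056,-9.2)
E
python3 -m jog '[0,0,-0.2,0,0,0,0,0,-0.5,0,0,0,0,0,-0.8,0,0,0,0,0,-1,0,0,0,0,0,-1,0,0,0]'
python3 - <<'E'
from h import *
go(.4819,-.1092,.16,-3.3)
for n in('top','side'): grab(n,n+'1.png')
E
```

```text
time: 4.22
tool_pos: [0.5188, 0.3024, 0.0574]
tool_rot: [0.0, 0.76, 0.65, 0.001]
contact_force: [-1.6, -0.9, 5.3]
gripper_width: 0.106
grasp_force: 60.2
t 4.22 tcp [0.5188 0.3024 0.0574] yaz -8.99 F [-1.6 -0.9  5.3] w 9.0 gf 60.2
shift [ 0.005 -0.009  0.014] turn [ 0.0004 -0.0002  0.0012]
time: 4.85
tool_pos: [0.5192, 0.3026, 0.1587]
tool_rot: [0.001, 0.76, 0.65, 0.002]
contact_force: [-0.1, -0.2, 0.3]
gripper_width: 0.107
grasp_force: 59.6
t 4.85 tcp [0.5192 0.3026 0.1587] yaz -8.98 F [-0.1 -0.2  0.3] w 9.1 gf 59.6
shift [-4.126  0.274 -0.021] turn [ 0.0011 -0.0006 -0.0316]
```

```bash
python3 -m jog '[-0.3,0.02,-0.15,0,0,0,-0.65,0.05,-0.15,0,0,0,-1,0.07,-0.15,0,0,0]'|head -2
python3 -m jog '[-0.35,0.02,0,0,0,0,-0.7,0.05,0,0,0,0,-1,0.07,0,0,0,0]'|head -2
python3 -m jog '[-0.35,0.02,0,0,0,0,-0.7,0.05,0,0,0,0,-1,0.07,0,0,0,0]'|head -2
python3 -m jog '[-0.3,0.02,0,0,0,-0.01,-0.6,0.05,0,0,0,-0.02,-0.85,0.06,0,0,0,-0.0315,-1,0.07,0,0,0,-0.0315,-1,0.07,0,0,0,-0.0315,-1,0.07,0,0,0,-0.0315]'|head -2
python3 - <<'E'
from h import *
go(.4819,-.1092,.16,-3.3)
T=grab('top','top2.png');S=grab('side','side2.png')
cv2.imwrite('pics/c2.png',np.hstack([cv2.resize(T['img'][235:325,312:432],(400,300)),cv2.resize(S['img'][205:325,280:420],(400,300))]))
E
```

```text
time: 5.32
tool_pos: [0.5083, 0.2011, 0.1694]
time: 5.7
tool_pos: [0.4994, 0.1011, 0.1692]
time: 6.08
tool_pos: [0.4907, 0.0015, 0.1693]
time: 6.82
tool_pos: [0.4832, -0.0967, 0.1708]
t 6.83 tcp [ 0.4832 -0.0967  0.1708] yaz -3.31 F [-0.3  0.  -0.5] w 9.1 gf 59.6
shift [-0.126 -0.006  0.108] turn [-0.0003 -0.0002 -0.    ]
```

View pics/c2.png

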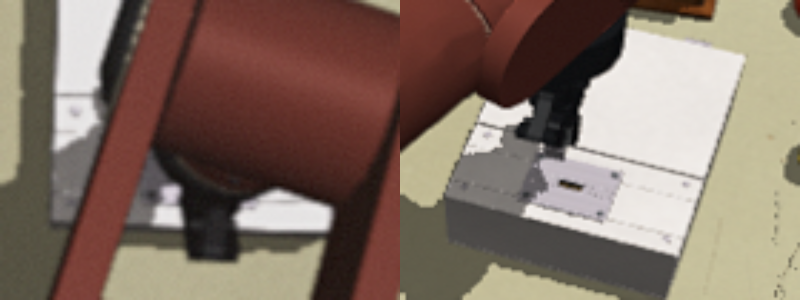

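The side view shows the key hanging just to the upper left of the slot (crop key at (555,155), slot at (571,185)). The top view is blocked by the arm. I'll move over the slot, with the tip about 8 mm above the plate.

```bash
python3 -m jog '[-0.13,-0.01,0.1,0,0,0,-0.13,-0.005,0.2,0,0,0,-0.13,-0.005,0.31,0,0,0,-0.13,-0.005,0.31,0,0,0,-0.13,-0.005,0.31,0,0,0]'
python3 - <<'E'
from h import *
go(.4826,-.1098,.14,-3.4)
S=grab('side','side3.png')
cv2.imwrite('pics/c3.png',cv2.resize(S['img'][235:310,295:395],(800,600),interpolation=cv2.INTER_CUBIC))
E
```

```text
time: 7.55
tool_pos: [0.4821, -0.1102, 0.1403]
tool_rot: [-0.0, 0.727, 0.686, 0.0]
contact_force: [0.1, -1.2, -0.3]
gripper_width: 0.108
grasp_force: 59.6
t 7.55 tcp [ 0.4821 -0.1102  0.1403] yaz -3.31 F [ 0.1 -1.2 -0.3] w 9.2 gf 59.6
shift [0.005 0.004 0.003] turn [-0.     -0.      0.0005]
```

View pics/c3.png

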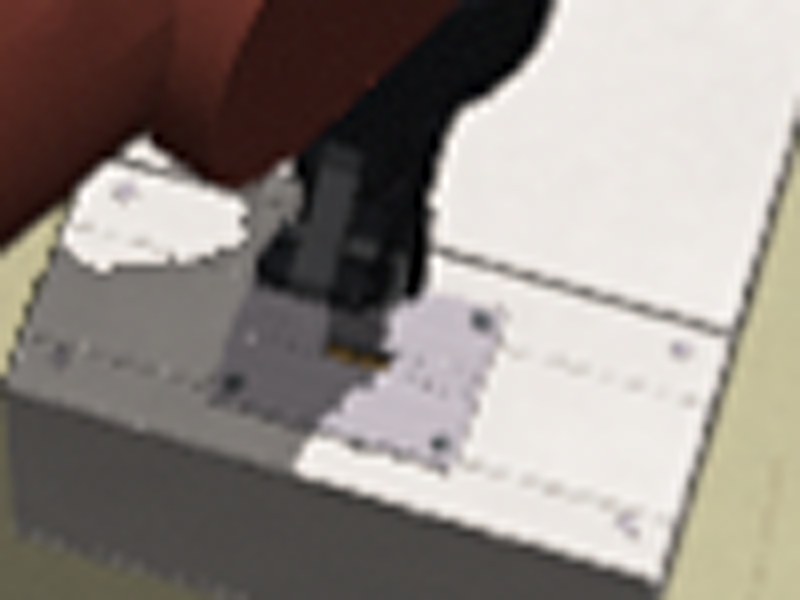

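The bit (crop columns 328–388) sits right above the slot (330–390), so the lateral fit looks good. I'll descend gently.

```bash
python3 -m jog '[0.005,0.004,0.04,0,0,0,0.005,0.004,0.07,0,0,0,0.005,0.004,0.07,0,0,0]' | sed -n '2p;4p'
python3 -m jog '[0,0,0.01,0,0,0,0,0,0.01,0,0,0]' | sed -n '2p;4p'
python3 -m jog '[0,0,0.01,0,0,0,0,0,0.01,0,0,0]' | sed -n '2p;4p'
python3 -m jog '[0,0,0.01,0,0,0,0,0,0.01,0,0,0]' | sed -n '2p;4p'
```

```text
tool_pos: [0.4823, -0.1097, 0.1329]
contact_force: [0.2, -0.3, -0.3]
tool_pos: [0.4825, -0.1098, 0.1323]
contact_force: [-0.1, -0.5, 0.9]
tool_pos: [0.4825, -0.1098, 0.1312]
contact_force: [-0.6, 0.8, -0.8]
tool_pos: [0.4824, -0.1098, 0.1302]
contact_force: [0.8, -0.8, -0.8]
```

```bash
python3 -m jog '[0,0,0.01,0,0,0,0,0,0.01,0,0,0]' | sed -n '2p;4p'
python3 -m jog '[0,0,0.01,0,0,0,0,0,0.01,0,0,0]' | sed -n '2p;4p'
python3 -m jog '[0,0,0.01,0,0,0,0,0,0.01,0,0,0]' | sed -n '2p;4p'
```

```text
tool_pos: [0.4824, -0.1098, 0.1292]
contact_force: [-0.4, 0.8, -0.4]
tool_pos: [0.4825, -0.1098, 0.1282]
contact_force: [0.2, -0.6, -1.2]
tool_pos: [0.4825, -0.1098, 0.1272]
contact_force: [-0.0, -0.4, -0.7]
```

It's in the slot with no contact force. I'll continue to the collar, expected at TCP z ≈ 0.1054.

```bash
python3 -m jog '[0,0,0.015,0,0,0,0,0,0.03,0,0,0,0,0,0.04,0,0,0,0,0,0.04,0,0,0]' | sed -n '2p;4p'
python3 -m jog '[0,0,0.015,0,0,0,0,0,0.03,0,0,0,0,0,0.04,0,0,0,0,0,0.04,0,0,0]' | sed -n '2p;4p'
python3 -m jog '[0,0,0.015,0,0,0,0,0,0.03,0,0,0,0,0,0.04,0,0,0,0,0,0.04,0,0,0]' | sed -n '2p;4p'
```

```text
tool_pos: [0.4824, -0.1098, 0.1232]
contact_force: [0.0, -0.0, -1.6]
tool_pos: [0.4824, -0.1098, 0.1191]
contact_force: [-0.4, -0.4, -0.9]
tool_pos: [0.4824, -0.1098, 0.1152]
contact_force: [0.5, 0.9, -0.2]
```

```bash
python3 -m jog '[0,0,0.015,0,0,0,0,0,0.03,0,0,0,0,0,0.04,0,0,0,0,0,0.04,0,0,0]' | sed -n '2p;4p'
python3 -m jog '[0,0,0.01,0,0,0,0,0,0.02,0,0,0,0,0,0.02,0,0,0]' | sed -n '2p;4p'
```

```text
tool_pos: [0.4824, -0.1098, 0.1111]
contact_force: [0.0, 0.2, 0.3]
tool_pos: [0.4824, -0.1098, 0.1092]
contact_force: [-0.2, 0.5, -0.9]
```

```bash
python3 -m jog '[0,0,0.01,0,0,0,0,0,0.02,0,0,0,0,0,0.02,0,0,0]' | sed -n '2p;4p'
python3 -m jog '[0,0,0.01,0,0,0,0,0,0.01,0,0,0]' | sed -n '2p;4p'
```

```text
tool_pos: [0.4824, -0.1098, 0.1071]
contact_force: [-0.2, 0.1, -0.9]
tool_pos: [0.4825, -0.1098, 0.1062]
contact_force: [0.6, -0.6, -0.3]
```

```bash
python3 -m jog '[0,0,0.005,0,0,0,0,0,0.005,0,0,0]' | sed -n '2p;4p'
```

```text
tool_pos: [0.4825, -0.1098, 0.1057]
contact_force: [0.2, -0.7, -0.5]
```

```bash
python3 -m jog '[0,0,0.005,0,0,0,0,0,0.005,0,0,0]' | sed -n '2p;4p'
```

```text
tool_pos: [0.4826, -0.1098, 0.1054]
contact_force: [0.4, 0.1, -0.4]
```

```bash
python3 -m jog '[0,0,0.003,0,0,0,0,0,0.003,0,0,0]' | sed -n '2p;4p'
```

```text
tool_pos: [0.4826, -0.1099, 0.1054]
contact_force: [-1.1, 0.7, 3.2]
```

```bash
python3 -m jog '[0,0,0.003,0,0,0,0,0,0.003,0,0,0]' | sed -n '2p;4p'
```

```text
tool_pos: [0.4827, -0.1099, 0.1054]
contact_force: [-2.6, 0.3, 4.8]
```

The collar is seated (about 5 N). Now I'll turn clockwise in small steps while watching the force.

```bash
python3 -m jog '[0,0,0,0,0,0.02,0,0,0,0,0,0.04,0,0,0,0,0,0.06,0,0,0,0,0,0.06]' | sed -n '2p;4p'
python3 -m jog '[0,0,0,0,0,0.02,0,0,0,0,0,0.04,0,0,0,0,0,0.06,0,0,0,0,0,0.06]' | sed -n '2p;4p'
python3 -c "from h import *;print(manip.state()['ft_torque'])"
```

```text
tool_pos: [0.4827, -0.1099, 0.1054]
contact_force: [-2.2, 0.2, 6.1]
tool_pos: [0.4823, -0.1096, 0.1054]
contact_force: [-3.2, 0.8, 6.4]
[0.34012535 0.74257148 0.05869012]
```

```bash
python3 -m jog '[0,0,0,0,0,0.02,0,0,0,0,0,0.04,0,0,0,0,0,0.06,0,0,0,0,0,0.06]' | sed -n '2p;4p'
python3 -c "from h import *;print(manip.state()['ft_torque']);C=cloud(grab('side'));go(.4825,-.1098,.1054,-93)"
```

```text
tool_pos: [0.4822, -0.1095, 0.1054]
contact_force: [-4.3, 2.1, 6.1]
[0.41381759 0.82225602 0.10984685]
t 15.03 tcp [ 0.4822 -0.1095  0.1054] yaz -35.71 F [-4.3  2.5  6.8] w 9.0 gf 60.8
shift [-0.     0.004 -0.   ] turn [-4.000e-04  3.000e-04  3.183e-01]
```

```bash
python3 -m jog '[0,0,0,0,0,0.02,0,0,0,0,0,0.04,0,0,0,0,0,0.06,0,0,0,0,0,0.06]' | sed -n '2p;4p'
python3 - <<'E'
from h import *
S=grab('side','s5.png');go(.4825,-.1098,.1054,-93);print(manip.state()['ft_torque'])
C=cloud(S)
for x in(.53,.56,.6): 
  m=(abs(C[...,0]-x)<.01)&(C[...,1]<-.14)&(C[...,1]>-.19)&(C[...,2]>.05);print(x,np.median(C[m][:,2]))
E
```

```text
tool_pos: [0.4821, -0.1093, 0.1054]
contact_force: [-4.9, 2.8, 7.3]
t 15.57 tcp [ 0.4821 -0.1094  0.1054] yaz -46.5 F [-3.7  3.4  6.9] w 9.3 gf 60.9
shift [-0.     0.006 -0.   ] turn [-0.0005  0.0004  0.2583]
[0.48889048 0.84957984 0.08285721]
0.53 0.09230109333948561
0.56 0.09216903817005079
0.6 0.0917574633399697
```

```bash
cat > lid.py <<'E'
from h import *
import sys
S=grab('side',sys.argv[1]);go(.4825,-.1098,.1054,-93)
C=cloud(S)
for x in(.53,.56,.6):
  m=(abs(C[...,0]-x)<.01)&(C[...,1]<-.14)&(C[...,1]>-.19)&(C[...,2]>.05);print(x,np.median(C[m][:,2]))
E
python3 -m jog '[0,0,0,0,0,0.02,0,0,0,0,0,0.04,0,0,0,0,0,0.06,0,0,0,0,0,0.06]' | sed -n '2p;4p'
python3 lid.py s6.png
```

```text
tool_pos: [0.4821, -0.1092, 0.1053]
contact_force: [-4.9, 3.0, 7.9]
t 16.12 tcp [ 0.4821 -0.1092  0.1054] yaz -57.3 F [-4.8  3.5  7.7] w 8.9 gf 60.9
shift [ 0.001  0.007 -0.   ] turn [-0.0006  0.0004  0.1983]
0.53 0.09208519328145048
0.56 0.09211268992190658
0.6 0.09194869053744303
```

```bash
python3 -m jog '[0,0,0,0,0,0.02,0,0,0,0,0,0.04,0,0,0,0,0,0.05,0,0,0,0,0,0.05]' | sed -n '2p;4p'
python3 lid.py s7.png
```

```text
tool_pos: [0.482, -0.1091, 0.1054]
contact_force: [-4.9, 3.5, 8.4]
t 16.68 tcp [ 0.482  -0.109   0.1053] yaz -66.3 F [-5.   3.2  8.6] w 9.1 gf 60.9
shift [ 0.001  0.009 -0.001] turn [-0.0007  0.0005  0.1484]
0.53 0.09240672102211467
0.56 0.09194712828457985
0.6 0.09172940814366648
```

```bash
python3 -m jog '[0,0,0,0,0,0.02,0,0,0,0,0,0.04,0,0,0,0,0,0.05,0,0,0,0,0,0.05]' | sed -n '2p;4p'
python3 lid.py s8.png
```

```text
tool_pos: [0.4821, -0.109, 0.1053]
contact_force: [-5.0, 3.5, 6.5]
t 17.23 tcp [ 0.4821 -0.109   0.1053] yaz -75.31 F [-4.7  3.3  7.1] w 9.1 gf 60.9
shift [ 0.002  0.009 -0.001] turn [-0.0007  0.0004  0.0983]
0.53 0.12858159401971836
0.56 0.11959786676238043
0.6 0.10781912822967255
```

```bash
python3 -m jog '[0,0,0,0,0,0.02,0,0,0,0,0,0.04,0,0,0,0,0,0.04,0,0,0,0,0,0.04]' | sed -n '2p;4p'
python3 lid.py s9.png
```

```text
tool_pos: [0.4821, -0.1088, 0.1053]
contact_force: [-4.3, 5.2, 8.7]
t 17.77 tcp [ 0.4821 -0.1087  0.1053] yaz -82.51 F [-5.2  3.9  8.2] w 9.4 gf 60.9
shift [ 0.003  0.011 -0.001] turn [-0.0009  0.0005  0.0583]
0.53 0.12825878931461254
0.56 0.12000609153951292
0.6 0.10791317052364896
```

The lid has popped up (slope about 0.29 rad). I'll release and retreat straight up.

```bash
python3 -m jog '[0,0,0,0,0,0,0,0,0,0,0,0,0,0,0,0,0,0,0,0,0,0,0,0,0,0,0,0,0,0,0,0,0,0,0,0]' 35
python3 -m jog '[0,0,-0.1,0,0,0,0,0,-0.3,0,0,0,0,0,-0.6,0,0,0,0,0,-1,0,0,0,0,0,-1,0,0,0]'| sed -n '2p;4p'
python3 -m jog '[-0.1,0,-0.5,0,0,0,0,0,-0.7,0,0,0,0,0,-0.7,0,0,0,0,0,-0.7,0,0,0]'| sed -n '2p;4p'
python3 - <<'E'
from h import *
S=grab('side','s10.png')
cv2.imwrite('pics/c10.png',cv2.resize(S['img'][205:325,280:420],(560,480),interpolation=cv2.INTER_CUBIC))
E
python3 lid.py s11.png
```

```text
time: 18.52
tool_pos: [0.4825, -0.1099, 0.1047]
tool_rot: [0.0, 0.998, 0.065, 0.0]
contact_force: [0.5, -0.2, 0.4]
gripper_width: 0.412
grasp_force: 0.0
tool_pos: [0.4849, -0.1107, 0.21]
contact_force: [-0.5, 0.5, -0.9]
tool_pos: [0.4817, -0.1096, 0.2729]
contact_force: [-0.2, 0.5, 0.5]
t 19.75 tcp [ 0.4816 -0.1095  0.2725] yaz -82.52 F [ 0.6  0.9 -0.1] w 34.9 gf 0.0
shift [0.014 0.007 1.671] turn [-0.0004  0.0011  0.0582]
0.53 0.12905187663896978
0.56 0.11973717866666655
0.6 0.10794036176465022
```

View pics/c10.png

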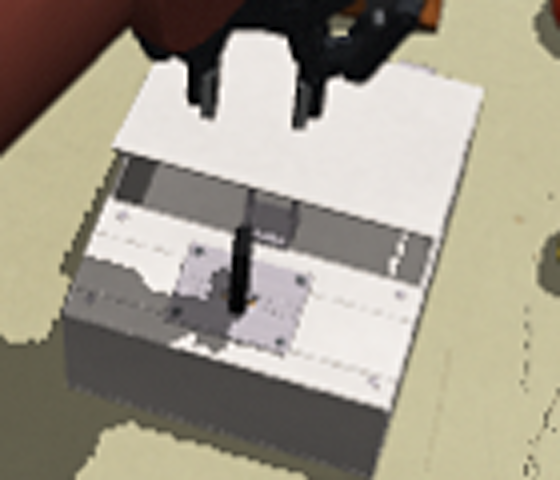

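The key stands turned in the lock at crop (240,270). The lid is open and the gripper is clear.

```bash
python3 -c "from plant import manip;print(manip.job_done())"
```

```text
the job is handed in; nothing more can be done
None
```

The key is home in the lock and left turned about 79° clockwise. The lid has sprung open, the gripper is clear, and the job is handed in; the sensed force never passed about 12 N, and no verdict was returned.

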